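# Pack the sewing kit and hold its cover ready

## Robot

A 6-joint arm with a two-finger parallel gripper is mounted at the origin on a cart in front of the work surface, level with it; the furniture and walls round the work are solid. World frame = base frame: x ahead of the robot, y to its left, z up, the work surface at z = 0. Lengths are in m, angles in rad, forces in N, time in s.
With the tool pointing down it reaches from about 0.275 to 0.825 m from the base axis. Payload 5.2 kg.
Tool frame: the origin (TCP) lies at the very end of the fingers, on their centre line; the grasp point (between the pads) lies manip.grasp_offset behind it (manip.grasp_offset is the distance from the TCP to the grasp point, in m); z points along the fingers, y is the line along which they close (so a half turn about z gives the same grasp; the last joint's range is limited). The gripper opens to 93 mm and grips with 3 to 60 N. Pads are 15 mm wide; open, the fingers measure 128 mm over their backs; the gripper's body (75 mm by 188 mm) begins 65 mm behind the grasp point.
Start: joints at [1.117, 0.259, 1.535, -0, 1.348, -0.203], TCP at [0.136, 0.533, 0.219] pointing down, gripper open.
Joint ranges: [-3.14, 3.14], [-0.91, 2.08], [0.19, 2.58], [-1.22, 4.36], [0.22, 2.71], [-3.12, 3.12]. Speed limits (rad/s): [2.57, 2.57, 3.14, 3.14, 3.14, 3.14].

## Interface

Orientations are given as a rotation vector (axis times angle).
In Python, from station import manip, grab_frame, camera_model gives the robot as it stands.
- The arm moves only by the tool apply_moves, never from a script. Its argument "commands" is a list of rows, each an object with "delta_pos": the shift along the tool's x, y, z in m, a list of three; "angular": the turn, a rotation vector about the tool's x, y, z in rad, a list of three. In form: [{"delta_pos": [x, y, z], "angular": [wx, wy, wz]}, ...]. A call has 1 to 20 rows; each row is the pose to reach, as a shift and turn from the pose commanded when the call began, along the tool's axes at that moment; what a row does not reach only later rows make up. A row lasts 1/10 s, in which the tool goes at most 50 mm and 8.59 degrees, less where a joint would pass 70% of its speed; a pose out of reach is approached as far as the arm can. A call with a gripper value outside its range is refused whole. "fingers" is the opening, from 0 (shut) to 1 (fully open), set as the call begins (left out, the last holds). The fingers move at their own pace and stop on an object; "grip_force" is the grip in N (left out, the last holds). Time passes only in rows, so rows that repeat a pose let the fingers close. It gives the time, the measured TCP pose, the force, the opening and the grip force at its end, in the units of the state.
- manip.read_state(): the state, without advancing time (a new reading comes with each control period).
- grab_frame(name): name is "scene" or "top" or "wrist"; returns (picture, depth): 480x640x3 uint8, red, green, blue; 480x640 float32, m along the optical axis (not along the pixel's ray), 0 where there is no reading.
- camera_model(name): a dict with "camera_matrix" (3x3 intrinsics, pixels), "D" ([k1, k2, p1, p2, k3] as OpenCV has them; the pictures are not rectified), "R" (3x3) and "t" (3): a world point X has camera coordinates R X + t; the wrist camera has in their place "T_tool_cam" (4x4, takes a point from camera to tool coordinates, whose origin is the TCP and whose axes are the flange's). Camera axes: x right, y down, z forward; pixel columns grow to the right and rows downward; lengths in m; the calibration is good to about 2 mm. A picture is of the moment at which its call begins: read the wrist's pose just before it. camera_model takes no time and is no camera call.
- manip.hand_in(): hands the job in; it is judged then, once.
The state is a dict: "time": time; "joint_pos": joint angles; "joint_velocities": joint speeds; "joint_torque": joint torques, N m; "position": TCP position; "tcp_rot": TCP orientation; "ft_force": force on the tool from outside, world axes, zero at the start; "wrist_torque": the same for the moment, N m; "opening": finger opening in m; "finger_force": force on a finger pad.
Only numpy, scipy, OpenCV 4.12 (cv2) and the standard library are available. Lean on these libraries where they do the work, as an engineer would, in place of code of your own. Each camera call takes 0.05 s, during which the arm holds its last target. There are 200 camera calls.

## Task

Pack the sewing kit: stand the two loose thread spools upright in the low wooden tray beside the wax cake that already lies there, and let go of them. Then lift the deep wooden cover by its handle, carry it over the bottles without touching them, and stop with it level, centred over the tray and square with it, its lower rim hovering about a centimetre above the top of the taller spool and touching neither tray nor spools. Finish while still holding it there, so that the kit can be checked before it is closed; leave the two bottles and the wooden fid where they are.

Things in the scene. Friction and masses are not known exactly. Their poses are not given: they have to be found in the camera images.
- tray: Low open wooden tray, loose on the bench, 58 (x) x 152 (y) x 20 (z) mm outside; walls and floor 4 mm thick, so inside it is 50 x 144 mm and 16 mm deep. Origin: centre of its underside; y is its long axis, z up. Its yaw is within 0.45 rad of the world axes. The wax cake lies at its +y end; the rest is free for the two spools in a row.
- cover: Deep wooden cover, a box open at the bottom, standing mouth down on the bench: 74 (x) x 168 (y) x 84 (z) mm outside, walls and top 4 mm, inside 66 x 160 x 80 mm. About 0.25 kg. On its top stands a dark wooden strip handle 14 mm thick (x), 72 mm long (y), 34 mm high. Origin: centre of the lower rim's plane; y is its long axis, z up. Its yaw is within 0.45 rad of the world axes.
- cover_grip (a point): Point in the middle of the cover's strip handle, 106 mm above the cover's lower rim, 22 mm above the cover's top board and 12 mm below the handle's top edge; same axes as the cover.
- spool_tall_center (a point): Centre of the taller (dark) thread spool, standing upright on the bench: 40 mm diameter at its end flanges, 72 mm high, its bottom 36 mm below this point. The flanges are about 15 mm high, the core between them 34 mm in diameter.
- spool_short_center (a point): Centre of the shorter (light) thread spool, standing upright on the bench: 40 mm diameter at its end flanges, 60 mm high, its bottom 30 mm below this point. The flanges are 10 mm high, the core between them 34 mm in diameter.
- wax_center (a point): Centre of the round yellow wax cake, 48 mm diameter, 18 mm high, lying flat in the +y end of the tray.
- bottle_near_center (a point): Centre of a small round bottle, 43 mm diameter, 83 mm high, standing between cover and tray, the one nearer the robot. To be left alone.
- bottle_far_center (a point): Centre of the second bottle of the same size, farther from the robot, also between cover and tray. To be left alone.
- fid: Turned wooden fid lying on the bench beyond the tray, 27 x 135 x 27 mm, long axis y; origin at the centre of its underside. To be left alone.
- lever_press: Green hand lever press, fixed to the bench at the right, near where the arm starts: foot 176 (x) x 150 (y) mm, 487 mm high with its lever. Origin: centre of its underside. Not part of the job; steer round it on the robot's side.
- ripper_red: A seam ripper with a red handle, lowest of the hand tools that hang in a row from the shelf above the back of the bench; origin at its lower tip, about 0.37 m above the bench. Not part of the job: keep wrist and arm on the robot's side of this row.
Mind the look-alikes: they are no part of the job. Leave any yellow look-alike of the part that bears spool_short_center alone.

How it is judged:
On the way:
1. both spools stand upright in the tray beside the wax cake, let go, while the cover still stands on the bench (x of spool_tall_center in the frame of tray between -0.012 and 0.012 m and y of spool_tall_center in the frame of tray between -0.06 and 0.06 m and z of spool_tall_center in the frame of tray between 0.036 and 0.044 m and angle between each of spool_tall_center, spool_short_center, wax_center's own z axis and vertical below 0.1 rad and contact force between the fingers and spool_tall below 0.1 N and linear speed of each of spool_tall, spool_short below 0.02 m/s and x of spool_short_center in the frame of tray between -0.012 and 0.012 m and y of spool_short_center in the frame of tray between -0.06 and 0.06 m and z of spool_short_center in the frame of tray between 0.03 and 0.038 m and contact force between the fingers and spool_short below 0.1 N and x of wax_center in the frame of tray between -0.012 and 0.012 m and y of wax_center in the frame of tray between -0.06 and 0.06 m and z of wax_center in the frame of tray between 0.009 and 0.017 m and angle between tray's own z axis and vertical below 0.05 rad and height (world z) of tray below 0.004 m and height (world z) of cover below 0.008 m and distance of cover from where it was at the start of the episode below 0.03 m), for 0.2 s.
At the end, for the whole second after the job is handed in: Spools and wax upright in the tray, spools released; cover held still and touching only the gripper, rim 2 to 28 mm above the taller spool's top, centre within 8 mm of the tray's (horizontally), long axes within 0.1 rad, tilt under 0.1 rad (x of spool_tall_center in the frame of tray between -0.012 and 0.012 m and y of spool_tall_center in the frame of tray between -0.06 and 0.06 m and z of spool_tall_center in the frame of tray between 0.036 and 0.044 m and angle between each of spool_tall_center, spool_short_center, wax_center, cover's own z axis and vertical below 0.1 rad and contact force between the fingers and spool_tall below 0.1 N and linear speed of each of spool_tall, spool_short, cover below 0.02 m/s and x of spool_short_center in the frame of tray between -0.012 and 0.012 m and y of spool_short_center in the frame of tray between -0.06 and 0.06 m and z of spool_short_center in the frame of tray between 0.03 and 0.038 m and contact force between the fingers and spool_short below 0.1 N and x of wax_center in the frame of tray between -0.012 and 0.012 m and y of wax_center in the frame of tray between -0.06 and 0.06 m and z of wax_center in the frame of tray between 0.009 and 0.017 m and angle between tray's own z axis and vertical below 0.05 rad and height (world z) of tray below 0.004 m and z of cover in the frame of spool_tall_center between 0.038 and 0.064 m and horizontal distance between cover and tray below 0.008 m and angle between the y axis of cover and the y axis of tray, either way round below 0.1 rad and contact force between the fingers and cover above 1 N and contact force between cover and tray below 0.05 N and contact force between cover and spool_tall below 0.05 N and contact force between cover and spool_short below 0.05 N and contact force between cover and wax below 0.05 N and contact force between cover and bottle_near below 0.05 N and contact force between cover and bottle_far below 0.05 N); the arm keeps its last pose, push and grip.
It fails at once if a bottle or the fid is moved by more than 20 mm (distance of any of bottle_near_center, bottle_far_center, fid from where it was at the start of the episode above 0.02 m).
It fails at once if the cover touches a bottle (contact force between cover and bottle_near above 0.5 N or contact force between cover and bottle_far above 0.5 N).
It fails at once if the cover touches the tray or a spool (contact force between cover and tray above 0.5 N or contact force between cover and spool_tall above 0.5 N or contact force between cover and spool_short above 0.5 N).
It also fails if it takes over 72 s, if anything falls off the work surface, if the arm or the gripper's body presses on something with over 40 N, if the wrist force passes 120 N, or if a joint passes its speed limit or range.

## Working session

There is one attempt and no reset: what is moved stays moved. The work goes in short steps, Python scripts to look and compute and a tool call to move; the robot and the scene stay as the last step left them, time stands still between calls to the robot, and variables do not carry over. Pictures are saved under pics/ and viewed, at most 10 in all, crops included, and the job is handed in when it is done.

Besides the shell and the picture viewer there is one more tool, called after "Request:" by a JSON object that holds its "op" and its "data". apply_moves: Moves the arm, as the interface text tells. Its arguments: {"type":"object","properties":{"commands":{"type":"array"},"fingers":{"type":"number"},"grip_force":{"type":"number"}},"required":["commands"]}

```bash
ls; mkdir -p pics
python3 - <<'E'
from station import manip, grab_frame, camera_model
import cv2, numpy as np
print(manip.read_state(), manip.grasp_offset)
for n in ["scene","top"]:
    p,d=grab_frame(n); np.savez(f"{n}.npz",p=p,d=d)
    cv2.imwrite(f"pics/{n}0.png",p[...,::-1]); m=camera_model(n); print(n,m)
print(camera_model("wrist"))
E
```

```text
pics
{'time': 0.0, 'joint_pos': array([ 1.11721216e+00,  2.59338866e-01,  1.53607372e+00, -1.76145898e-05,
        1.34797766e+00, -2.02809833e-01]), 'joint_velocities': array([-0.00029614, -0.00190465,  0.00318182,  0.00094341,  0.00137725,
       -0.00132047]), 'joint_torque': array([ 1.00061228e-03, -4.37292552e+01, -2.84006774e+01,  7.22891022e-02,
        4.10384545e-02, -1.50183077e-04]), 'position': array([0.13623275, 0.53230531, 0.21782368]), 'tcp_rot': array([-3.92807368e-01, -3.11636991e+00,  2.68115045e-03]), 'ft_force': array([-0.24039749,  0.09258372, -0.17359428]), 'wrist_torque': array([ 0.04816841, -0.04884185,  0.05083049]), 'finger_force': 0.0, 'opening': 0.09276128390317251} 0.0188
scene {'camera_matrix': array([[531.34024237,   0.        , 322.53171848],
       [  0.        , 531.34024237, 236.27120844],
       [  0.        ,   0.        ,   1.        ]]), 'D': array([0.02999057, 0.        , 0.        , 0.        , 0.        ]), 'R': array([[ 0.64548616, -0.76376866,  0.00224919],
       [-0.55115916, -0.46783745, -0.69090643],
       [ 0.52874494,  0.44473088, -0
[... 465 characters left out ...]
1, -8.88885273e-04, -9.76167395e-01]]), 't': array([-0.00225679,  0.52843954,  1.29251665])}
{'camera_matrix': array([[367.35785141,   0.        , 319.79525986],
       [  0.        , 367.35785141, 240.67080053],
       [  0.        ,   0.        ,   1.        ]]), 'D': array([-0.02937574,  0.        ,  0.        ,  0.        ,  0.        ]), 'T_tool_cam': array([[ 1.40212123e-03, -9.61625506e-01, -2.74361841e-01,
         7.46537072e-02],
       [ 9.99999017e-01,  1.33978869e-03,  4.14579780e-04,
         5.75313756e-04],
       [-3.10835988e-05, -2.74362152e-01,  9.61626439e-01,
        -1.66174853e-01],
       [ 0.00000000e+00,  0.00000000e+00,  0.00000000e+00,
         1.00000000e+00]])}
```

View pics/top0.png

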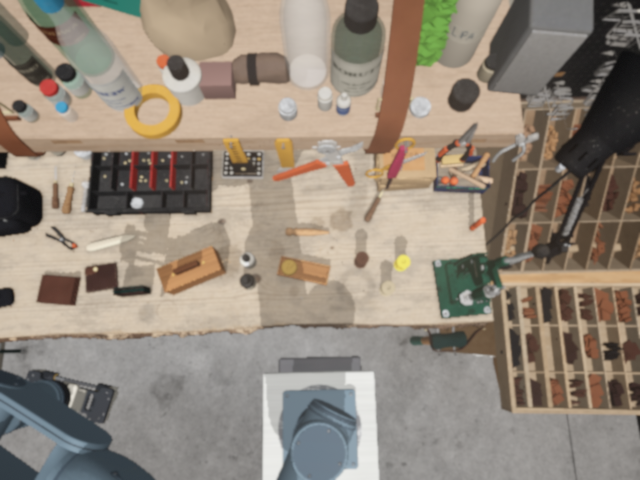

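View pics/scene0.png

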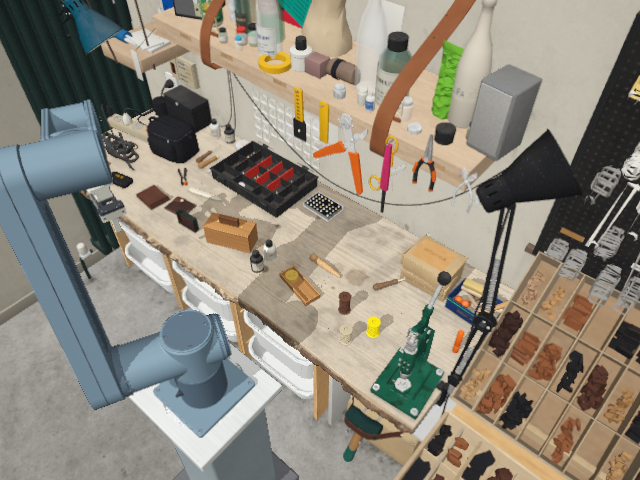

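Top view: tray (303,270) with wax at its left end, cover (191,270), bottles (248,260)/(248,282), dark spool (361,260), light spool (386,287), yellow look-alike (402,262), fid (307,232), press at (470,285).

```bash
cat > h.py <<'E'
from station import manip, grab_frame, camera_model
import cv2, numpy as np
from scipy.spatial.transform import Rotation as Ro
def cloud(name,p=None,d=None,st=None):
    m=camera_model(name); K=m["camera_matrix"]
    if name=="wrist":
        st=manip.read_state()
    if p is None: p,d=grab_frame(name)
    v,u=np.mgrid[0:480,0:640].astype(np.float64)
    n=cv2.undistortPoints(np.stack([u.ravel(),v.ravel()],1)[:,None],K,np.array(m["D"]))[:,0]
    X=np.c_[n,np.ones(len(n))]*d.reshape(-1,1)
    if name=="wrist":
        T=m["T_tool_cam"]; X=X@T[:3,:3].T+T[:3,3]
        X=Ro.from_rotvec(st["tcp_rot"]).apply(X)+st["position"]
    else: X=(X-m["t"])@m["R"]
    X=X.reshape(480,640,3); X[d<=0]=np.nan
    return p,X
def rect(X,box,z0,z1):
    x0,x1,y0,y1=box
    s=(X[...,0]>x0)&(X[...,0]<x1)&(X[...,1]>y0)&(X[...,1]<y1)&(X[...,2]>z0)&(X[...,2]<z1)
    P=X[s]
    if len(P)<5: return None
    r=cv2.minAreaRect(P[:,:2].astype(np.float32)*1000)
    return len(P),P.mean(0).round(4),np.round(r[0],1),np.round(r[1],1),round(r[2],1),np.round((P.min(0)+P.max(0))/2,4)
E
python3 - <<'E'
from h import *
for n,pix in [("top",dict(tray=(303,270),wax=(290,267),cover=(185,268),bn=(248,280),bf=(248,259),tall=(361,259),short=(386,286),yel=(402,260),fid=(307,232),press=(470,285),ripper=(397,165)))]:
    z=np.load(n+".npz"); p,X=cloud(n,z["p"],z["d"])
    W={}
    for k,(u,v) in pix.items(): W[k]=np.nanmedian(X[v-1:v+2,u-1:u+2].reshape(-1,3),0); print(k,W[k].round(3))
    def b(k,r): return (W[k][0]-r,W[k][0]+r,W[k][1]-r,W[k][1]+r)
    for k,r,z0,z1 in [("tray",.1,.010,.03),("cover",.12,.075,.095),("cover",.12,.105,.13),("bn",.03,.06,.1),("bf",.03,.06,.1),("tall",.03,.06,.08),("short",.03,.05,.07),("fid",.09,.012,.04),("yel",.03,.04,.09)]:
        print(k,rect(X,b(k,r),z0,z1))
    print("bench",np.nanmedian(X[300:310,330:400,2]))
E
```

```text
tray [0.445 0.04  0.003]
wax [0.453 0.078 0.021]
cover [0.44  0.362 0.117]
bn [0.408 0.193 0.08 ]
bf [0.468 0.194 0.082]
tall [ 0.463 -0.129  0.073]
short [ 0.386 -0.199  0.059]
yel [ 0.46  -0.249  0.059]
fid [0.558 0.026 0.022]
press [ 0.388 -0.447  0.028]
ripper [ 0.567 -0.165  0.531]
tray (448, array([0.4482, 0.0564, 0.0199]), array([456.9,  39.8]), array([162.3,  82.4]), 76.5, array([0.458 , 0.0381, 0.02  ]))
cover (1409, array([0.4434, 0.3625, 0.0846]), array([444.8, 363.1]), array([ 77.4, 168.8]), 22.4, array([0.4446, 0.3622, 0.0851]))
cover (158, array([0.4446, 0.3622, 0.1165]), array([445.6, 362.7]), array([15.4, 69.7]), 23.0, array([0.4447, 0.3629, 0.114 ]))
bn (103, array([0.4107, 0.2015, 0.0742]), array([414.4, 202. ]), array([33.3, 40.2]), 22.9, array([0.4125, 0.2008, 0.0745]))
bf (113, array([0.4721, 0.2005, 0.0751]), array([473.6, 203.2]), array([33. , 38.4]), 12.4, array([0.4749, 0.203 , 0.0756]))
tall (149, array([ 0.4681, -0.1331,  0.0722]), array([ 467.8, -133.8]), array([37.3, 38.1]), 88.6, array([ 0.4678, -0.1337,  0.0726]))
short (154, array([ 0.3834, -0.2056,  0.0605]), array([ 384. , -205.6]), array([38.2, 37.6]), 89.2, array([ 0.3841, -0.2056,  0.0616]))
fid (358, array([0.5423, 0.0433, 0.0205]), array([518.7,  33.7]), array([142.4, 110.5]), 86.1, array([0.5221, 0.0339, 0.0213]))
yel (154, array([ 0.4576, -0.2526,  0.06  ]), array([ 457.7, -252.7]), array([38. , 38.3]), 18.0, array([ 0.4586, -0.2528,  0.0549]))
bench 0.0007877268775459939
```

```bash
cat >> h.py <<'E'
def go(x,y,z,a):
    s=manip.read_state(); R=Ro.from_rotvec(s["tcp_rot"])
    c,n=np.cos(a),np.sin(a)
    Rt=Ro.from_matrix(np.array([[-n,c,0],[c,n,0],[0,0,-1.]]))  # cols: x=(-sin,cos), y=(cos,sin), z down
    M=R.as_matrix(); print("now",s["position"].round(4),"ang",round(float(np.arctan2(M[1,1],M[0,1])),4),"t",round(s["time"],2),"j",s["joint_pos"].round(2))
    print("delta",R.inv().apply(np.array([x,y,z])-s["position"]).round(4).tolist(),(R.inv()*Rt).as_rotvec().round(4).tolist())
E
sed -i 's/np.array(\[\[-n,c,0\],\[c,n,0\],\[0,0,-1.\]\])/np.array([[-n,c,0],[c,n,0],[0,0,-1.]])/' h.py
python3 -c "
from h import *
c=np.cos(.3);n=np.sin(.3);print(np.linalg.det(np.array([[-n,c,0],[c,n,0],[0,0,-1.]])))
go(.42,-.07,.25,0)"
```

```text
0.9999999999999999
now [0.1363 0.5324 0.2179] ang 1.32 t 0.1 j [ 1.12  0.26  1.54 -0.    1.35 -0.2 ]
delta [-0.4243, -0.5131, -0.0314] [-0.0016, 0.0008, 1.32]
```

Request:
{"op": "apply_moves", "data": {"commands": [{"delta_pos":[-0.424,-0.513,-0.031],"angular":[0,0,1.32]},{"delta_pos":[-0.424,-0.513,-0.031],"angular":[0,0,1.32]},{"delta_pos":[-0.424,-0.513,-0.031],"angular":[0,0,1.32]},{"delta_pos":[-0.424,-0.513,-0.031],"angular":[0,0,1.32]},{"delta_pos":[-0.424,-0.513,-0.031],"angular":[0,0,1.32]},{"delta_pos":[-0.424,-0.513,-0.031],"angular":[0,0,1.32]},{"delta_pos":[-0.424,-0.513,-0.031],"angular":[0,0,1.32]},{"delta_pos":[-0.424,-0.513,-0.031],"angular":[0,0,1.32]},{"delta_pos":[-0.424,-0.513,-0.031],"angular":[0,0,1.32]},{"delta_pos":[-0.424,-0.513,-0.031],"angular":[0,0,1.32]},{"delta_pos":[-0.424,-0.513,-0.031],"angular":[0,0,1.32]},{"delta_pos":[-0.424,-0.513,-0.031],"angular":[0,0,1.32]},{"delta_pos":[-0.424,-0.513,-0.031],"angular":[0,0,1.32]},{"delta_pos":[-0.424,-0.513,-0.031],"angular":[0,0,1.32]},{"delta_pos":[-0.424,-0.513,-0.031],"angular":[0,0,1.32]},{"delta_pos":[-0.424,-0.513,-0.031],"angular":[0,0,1.32]},{"delta_pos":[-0.424,-0.513,-0.031],"angular":[0,0,1.32]},{"delta_pos":[-0.424,-0.513,-0.031],"angular":[0,0,1.32]},{"delta_pos":[-0.424,-0.513,-0.031],"angular":[0,0,1.32]},{"delta_pos":[-0.424,-0.513,-0.031],"angular":[0,0,1.32]}]}}

```text
time: 2.1
position: [0.4198, -0.0686, 0.2498]
tcp_rot: [2.22, 2.223, 0.0]
ft_force: [0.5, -0.3, -0.2]
opening: 0.0929
finger_force: 0.0
```

Run:
```python
from h import *
p,X=cloud("wrist"); cv2.imwrite("pics/w1.png",p[...,::-1]); np.savez("w1.npz",p=p,X=X)
print("tall",rect(X,(.43,.51,-.17,-.10),.06,.08)); print("short",rect(X,(.35,.42,-.24,-.17),.05,.07))
print("tray",rect(X,(.38,.51,-.07,.15),.015,.026))
print("tray all",rect(X,(.38,.51,-.07,.15),-.02,.016))
```

```text
tall (1185, array([ 0.4684, -0.1312,  0.0716]), array([ 468.4, -131.7]), array([39.3, 39.8]), 26.8, array([ 0.4689, -0.132 ,  0.0674]))
short (975, array([ 0.3837, -0.2038,  0.0597]), array([ 383.5, -204.6]), array([39.8, 39.5]), 14.7, array([ 0.3838, -0.2047,  0.056 ]))
tray (3610, array([0.451 , 0.0633, 0.0206]), array([445.1,  38.6]), array([152.7,  58.6]), 76.7, array([0.4451, 0.0378, 0.02  ]))
tray all (21493, array([0.4437, 0.0381, 0.0012]), array([445. ,  35.5]), array([211., 130.]), 90.0, array([0.445 , 0.0355, 0.0065]))
```

View pics/w1.png

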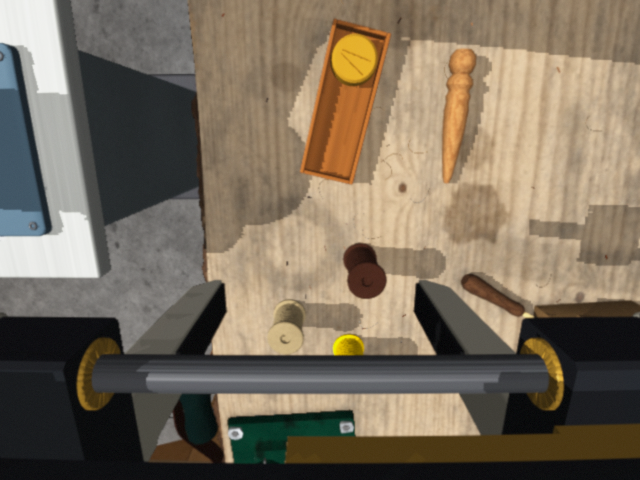

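Run:
```python
from h import *
z=np.load("w1.npz"); p,X=z["p"].astype(int),z["X"]
T=lambda P:(np.array([[.973,-.230],[.230,.973]])@(np.asarray(P)-[.4451,.0386]).T).T
m=(p[...,0]>170)&(p[...,2]<70)&(p[...,1]>120)&(X[...,2]>.018)&(X[...,2]<.03)&(X[...,1]>.03)
print("wax tray",T(np.median(X[m][:,:2],0)[None]),cv2.minAreaRect((X[m][:,:2]*1000).astype(np.float32)),m.sum(), X[m][:,2].mean())
go(.4685,-.132,.12,-.232); go(.4685,-.132,.026,-.232)
```

```text
wax tray [[-0.00135053  0.04433225]] ((493.15997314453125, 64.25871276855469), (76.61370849609375, 151.39292907714844), 86.58357238769531) 1772 0.021775058345389335
now [ 0.4198 -0.0688  0.2498] ang 0.001 t 2.15 j [-0.43  0.01  1.75 -0.    1.38 -0.43]
delta [-0.0632, 0.0486, 0.1298] [0.0004, 0.0001, 0.233]
now [ 0.4198 -0.0688  0.2498] ang 0.001 t 2.15 j [-0.43  0.01  1.75 -0.    1.38 -0.43]
delta [-0.0632, 0.0485, 0.2238] [0.0004, 0.0001, 0.233]
```

Request:
{"op": "apply_moves", "data": {"commands": [{"delta_pos":[-0.063,0.0485,0.05],"angular":[0,0,0.12]},{"delta_pos":[-0.063,0.0485,0.09],"angular":[0,0,0.233]},{"delta_pos":[-0.063,0.0485,0.13],"angular":[0,0,0.233]},{"delta_pos":[-0.063,0.0485,0.13],"angular":[0,0,0.233]},{"delta_pos":[-0.063,0.0485,0.16],"angular":[0,0,0.233]},{"delta_pos":[-0.063,0.0485,0.19],"angular":[0,0,0.233]},{"delta_pos":[-0.063,0.0485,0.21],"angular":[0,0,0.233]},{"delta_pos":[-0.063,0.0485,0.224],"angular":[0,0,0.233]},{"delta_pos":[-0.063,0.0485,0.224],"angular":[0,0,0.233]},{"delta_pos":[-0.063,0.0485,0.224],"angular":[0,0,0.233]},{"delta_pos":[-0.063,0.0485,0.224],"angular":[0,0,0.233]},{"delta_pos":[-0.063,0.0485,0.224],"angular":[0,0,0.233]}]}}

```text
time: 3.35
position: [0.4693, -0.1327, 0.0269]
tcp_rot: [2.463, 1.947, 0.001]
ft_force: [0.9, 0.0, 0.6]
opening: 0.0927
finger_force: 0.0
```

Request:
{"op": "apply_moves", "data": {"commands": [{"delta_pos":[0,0,0],"angular":[0,0,0]},{"delta_pos":[0,0,0],"angular":[0,0,0]},{"delta_pos":[0,0,0],"angular":[0,0,0]},{"delta_pos":[0,0,0],"angular":[0,0,0]},{"delta_pos":[0,0,0],"angular":[0,0,0]},{"delta_pos":[0,0,0],"angular":[0,0,0]},{"delta_pos":[0,0,0],"angular":[0,0,0]},{"delta_pos":[0,0,0],"angular":[0,0,0]},{"delta_pos":[0,0,0],"angular":[0,0,0]},{"delta_pos":[0,0,0],"angular":[0,0,0]}], "fingers": 0.2, "grip_force": 15}}

```text
time: 4.35
position: [0.4683, -0.1324, 0.0256]
tcp_rot: [-2.464, -1.948, 0.0]
ft_force: [-0.3, -1.0, -1.2]
opening: 0.0365
finger_force: 15.0
```

Run:
```python
from h import *
go(.4336,-.0101,.0800,-.232); go(.4336,-.0101,.0303,-.232)
```

```text
now [ 0.4683 -0.1324  0.0256] ang -0.233 t 4.35 j [-0.51  0.37  1.92 -0.    0.85 -0.27]
delta [0.1109, -0.062, -0.0544] [-0.0001, -0.0, -0.001]
now [ 0.4683 -0.1324  0.0256] ang -0.233 t 4.35 j [-0.51  0.37  1.92 -0.    0.85 -0.27]
delta [0.1109, -0.062, -0.0047] [-0.0001, -0.0, -0.001]
```

Request:
{"op": "apply_moves", "data": {"commands": [{"delta_pos":[0,0,-0.02],"angular":[0,0,0]},{"delta_pos":[0,0,-0.054],"angular":[0,0,0]},{"delta_pos":[0.02,-0.011,-0.054],"angular":[0,0,0]},{"delta_pos":[0.05,-0.028,-0.054],"angular":[0,0,0]},{"delta_pos":[0.08,-0.045,-0.054],"angular":[0,0,0]},{"delta_pos":[0.1,-0.056,-0.054],"angular":[0,0,0]},{"delta_pos":[0.111,-0.062,-0.054],"angular":[0,0,0]},{"delta_pos":[0.111,-0.062,-0.054],"angular":[0,0,0]},{"delta_pos":[0.111,-0.062,-0.054],"angular":[0,0,0]},{"delta_pos":[0.111,-0.062,-0.054],"angular":[0,0,0]}]}}

```text
time: 5.35
position: [0.4344, -0.011, 0.0797]
tcp_rot: [2.465, 1.947, 0.0]
ft_force: [0.3, -0.3, -0.8]
opening: 0.0365
finger_force: 15.0
```

Run:
```python
from h import *
p,X=cloud("wrist"); cv2.imwrite("pics/w2.png",p[...,::-1])
print("tray",rect(X,(.38,.51,-.07,.15),.016,.024))
print("spool",rect(X,(.38,.49,-.06,.04),.115,.14))
go(.4336,-.0101,.0303,-.232)
```

```text
tray (9175, array([0.4531, 0.0718, 0.0209]), array([444.9,  38.2]), array([151.4,  58.5]), 76.8, array([0.4465, 0.0384, 0.02  ]))
spool (7335, array([ 0.4382, -0.0028,  0.1265]), array([438.5,  -2.5]), array([50. , 45.8]), 28.8, array([ 0.4384, -0.0111,  0.1275]))
now [ 0.4343 -0.0111  0.0797] ang -0.234 t 5.4 j [-0.28  0.21  1.99 -0.    0.94 -0.05]
delta [0.0008, -0.001, 0.0494] [0.0005, 0.0003, -0.002]
```

View pics/w2.png

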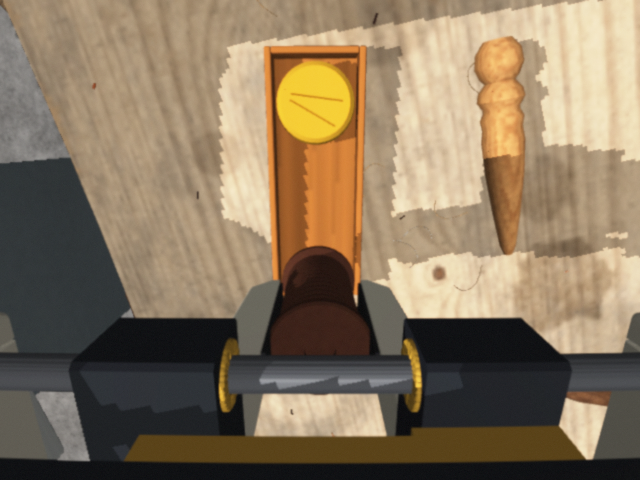

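The spool hangs aligned over the tray's free end (spool ~ (320,330), tray axis u≈317, wax (315,103)); lowering.

Request:
{"op": "apply_moves", "data": {"commands": [{"delta_pos":[0.001,-0.001,0.015],"angular":[0,0,0]},{"delta_pos":[0.001,-0.001,0.03],"angular":[0,0,0]},{"delta_pos":[0.001,-0.001,0.04],"angular":[0,0,0]},{"delta_pos":[0.001,-0.001,0.046],"angular":[0,0,0]},{"delta_pos":[0.001,-0.001,0.0495],"angular":[0,0,0]},{"delta_pos":[0.001,-0.001,0.0495],"angular":[0,0,0]},{"delta_pos":[0.001,-0.001,0.0495],"angular":[0,0,0]},{"delta_pos":[0.001,-0.001,0.0495],"angular":[0,0,0]},{"delta_pos":[0.001,-0.001,0.0495],"angular":[0,0,0]}]}}

```text
time: 6.3
position: [0.4332, -0.0089, 0.0305]
tcp_rot: [2.464, 1.948, 0.001]
ft_force: [-0.4, -0.3, -0.7]
opening: 0.0363
finger_force: 15.0
```

Request:
{"op": "apply_moves", "data": {"commands": [{"delta_pos":[0,0,0.0],"angular":[0,0,0]},{"delta_pos":[0,0,0],"angular":[0,0,0]},{"delta_pos":[0,0,0],"angular":[0,0,0]},{"delta_pos":[0,0,0],"angular":[0,0,0]},{"delta_pos":[0,0,-0.03],"angular":[0,0,0]},{"delta_pos":[0,0,-0.06],"angular":[0,0,0]},{"delta_pos":[0,0,-0.09],"angular":[0,0,0]},{"delta_pos":[0,0,-0.09],"angular":[0,0,0]},{"delta_pos":[0,0,-0.09],"angular":[0,0,0]}], "fingers": 0.8}}

```text
time: 7.2
position: [0.4333, -0.0089, 0.1205]
tcp_rot: [2.464, 1.947, 0.001]
ft_force: [-0.2, -0.4, -0.2]
opening: 0.0742
finger_force: 0.0
```

Run:
```python
from h import *
p,X=cloud("wrist")
print("tray",rect(X,(.38,.51,-.07,.15),.016,.024))
print("spool",rect(X,(.38,.49,-.06,.04),.070,.085))
go(.3836,-.2046,.12,.2);go(.3836,-.2046,.021,.2)
```

```text
tray (6647, array([0.4524, 0.0689, 0.0209]), array([445.1,  38.5]), array([152.1,  58.3]), 76.8, array([0.4454, 0.0385, 0.02  ]))
spool (3206, array([ 0.4338, -0.0082,  0.0758]), array([433.7,  -9. ]), array([39.6, 39.9]), 25.5, array([ 0.4336, -0.0091,  0.0747]))
now [ 0.4325 -0.0087  0.1196] ang -0.233 t 7.25 j [-0.28  0.15  1.94  0.    1.05 -0.05]
delta [-0.2019, -0.0023, -0.0004] [-0.0006, -0.0002, -0.433]
now [ 0.4325 -0.0087  0.1196] ang -0.233 t 7.25 j [-0.28  0.15  1.94  0.    1.05 -0.05]
delta [-0.2019, -0.0022, 0.0986] [-0.0006, -0.0002, -0.433]
```

Request:
{"op": "apply_moves", "data": {"commands": [{"delta_pos":[-0.045,-0.001,0],"angular":[0,0,-0.1]},{"delta_pos":[-0.09,-0.001,0],"angular":[0,0,-0.2]},{"delta_pos":[-0.135,-0.001,0],"angular":[0,0,-0.3]},{"delta_pos":[-0.175,-0.002,0],"angular":[0,0,-0.4]},{"delta_pos":[-0.202,-0.002,0],"angular":[0,0,-0.433]},{"delta_pos":[-0.202,-0.002,0],"angular":[0,0,-0.433]},{"delta_pos":[-0.202,-0.002,0.005],"angular":[0,0,-0.433]},{"delta_pos":[-0.202,-0.002,0.03],"angular":[0,0,-0.433]},{"delta_pos":[-0.202,-0.002,0.06],"angular":[0,0,-0.433]},{"delta_pos":[-0.202,-0.002,0.085],"angular":[0,0,-0.433]},{"delta_pos":[-0.202,-0.002,0.0985],"angular":[0,0,-0.433]},{"delta_pos":[-0.202,-0.002,0.0985],"angular":[0,0,-0.433]},{"delta_pos":[-0.202,-0.002,0.0985],"angular":[0,0,-0.433]},{"delta_pos":[-0.202,-0.002,0.0985],"angular":[0,0,-0.433]}]}}

```text
time: 8.65
position: [0.3849, -0.2047, 0.0222]
tcp_rot: [1.987, 2.432, 0.0]
ft_force: [1.2, 0.5, -0.3]
opening: 0.0744
finger_force: 0.0
```

Request:
{"op": "apply_moves", "data": {"commands": [{"delta_pos":[0,0,0],"angular":[0,0,0]},{"delta_pos":[0,0,0],"angular":[0,0,0]},{"delta_pos":[0,0,0],"angular":[0,0,0]},{"delta_pos":[0,0,0],"angular":[0,0,0]},{"delta_pos":[0,0,0],"angular":[0,0,0]},{"delta_pos":[0,0,0],"angular":[0,0,0]},{"delta_pos":[0,0,0],"angular":[0,0,0]},{"delta_pos":[0,0,0],"angular":[0,0,0]}], "fingers": 0.2, "grip_force": 15}}

```text
time: 9.45
position: [0.3843, -0.205, 0.0217]
tcp_rot: [-1.988, -2.432, 0.0]
ft_force: [-0.7, -1.6, 2.6]
opening: 0.0364
finger_force: 15.0
```

Run:
```python
from h import *
go(.4441,.0342,.0950,-.232);go(.4441,.0342,.0255,-.232)
```

```text
now [ 0.3843 -0.205   0.0217] ang 0.2 t 9.45 j [-0.75  0.31  2.05 -0.    0.79 -0.95]
delta [0.2225, 0.1062, -0.0733] [-0.0002, 0.0, 0.432]
now [ 0.3843 -0.205   0.0217] ang 0.2 t 9.45 j [-0.75  0.31  2.05 -0.    0.79 -0.95]
delta [0.2225, 0.1062, -0.0038] [-0.0002, 0.0, 0.432]
```

Request:
{"op": "apply_moves", "data": {"commands": [{"delta_pos":[0,0,-0.04],"angular":[0,0,0]},{"delta_pos":[0,0,-0.08],"angular":[0,0,0]},{"delta_pos":[0.01,0.005,-0.1],"angular":[0,0,0]},{"delta_pos":[0.045,0.02,-0.1],"angular":[0,0,0.1]},{"delta_pos":[0.08,0.038,-0.1],"angular":[0,0,0.2]},{"delta_pos":[0.12,0.057,-0.1],"angular":[0,0,0.3]},{"delta_pos":[0.16,0.076,-0.1],"angular":[0,0,0.4]},{"delta_pos":[0.2,0.095,-0.1],"angular":[0,0,0.432]},{"delta_pos":[0.2225,0.106,-0.1],"angular":[0,0,0.432]},{"delta_pos":[0.2225,0.106,-0.1],"angular":[0,0,0.432]},{"delta_pos":[0.2225,0.106,-0.1],"angular":[0,0,0.432]},{"delta_pos":[0.2225,0.106,-0.1],"angular":[0,0,0.432]},{"delta_pos":[0.2225,0.106,-0.1],"angular":[0,0,0.432]}]}}

```text
time: 10.75
position: [0.4439, 0.0332, 0.1216]
tcp_rot: [-2.465, -1.947, 0.0]
ft_force: [0.4, 0.2, -1.2]
opening: 0.0363
finger_force: 15.0
```

Run:
```python
from h import *
p,X=cloud("wrist"); cv2.imwrite("pics/w3.png",p[...,::-1])
print("tray",rect(X,(.38,.51,-.07,.15),.016,.024))
go(.4441,.0342,.0257,-.232)
```

```text
tray (5181, array([0.4552, 0.0789, 0.021 ]), array([447.7,  49.6]), array([128.1,  58.2]), 76.8, array([0.4511, 0.0493, 0.02  ]))
now [0.4439 0.0332 0.1216] ang -0.2338 t 10.8 j [-0.18  0.17  1.91 -0.    1.06  0.06]
delta [0.001, -0.0, 0.0959] [-0.0002, 0.0001, -0.0018]
```

View pics/w3.png

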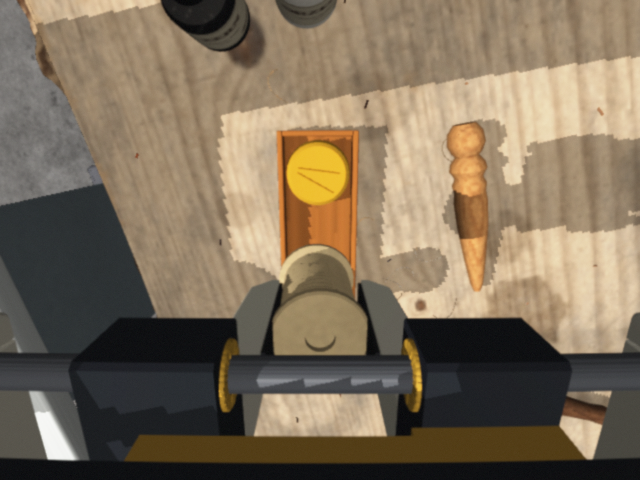

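Short spool (320,300) held straight over the tray axis, wax at (317,173); lower and release.

Request:
{"op": "apply_moves", "data": {"commands": [{"delta_pos":[0.001,0,0.03],"angular":[0,0,0]},{"delta_pos":[0.001,0,0.055],"angular":[0,0,0]},{"delta_pos":[0.001,0,0.075],"angular":[0,0,0]},{"delta_pos":[0.001,0,0.086],"angular":[0,0,0]},{"delta_pos":[0.001,0,0.092],"angular":[0,0,0]},{"delta_pos":[0.001,0,0.0957],"angular":[0,0,0]},{"delta_pos":[0.001,0,0.0957],"angular":[0,0,0]},{"delta_pos":[0.001,0,0.0957],"angular":[0,0,0]},{"delta_pos":[0.001,0,0.0957],"angular":[0,0,0]},{"delta_pos":[0.001,0,0.0957],"angular":[0,0,0]}]}}

```text
time: 11.8
position: [0.4446, 0.0351, 0.0264]
tcp_rot: [2.463, 1.949, 0.001]
ft_force: [-0.3, 1.5, -0.7]
opening: 0.0367
finger_force: 15.0
```

Request:
{"op": "apply_moves", "data": {"commands": [{"delta_pos":[0,0,0.0],"angular":[0,0,0]},{"delta_pos":[0,0,0],"angular":[0,0,0]},{"delta_pos":[0,0,0],"angular":[0,0,0]},{"delta_pos":[0,0,0],"angular":[0,0,0]},{"delta_pos":[0,0,-0.03],"angular":[0,0,0]},{"delta_pos":[0,0,-0.06],"angular":[0,0,0]},{"delta_pos":[0,0,-0.11],"angular":[0,0,0]},{"delta_pos":[0,0,-0.16],"angular":[0,0,0]},{"delta_pos":[0,0,-0.2],"angular":[0,0,0]},{"delta_pos":[0,0,-0.2],"angular":[0,0,0]},{"delta_pos":[0,0,-0.2],"angular":[0,0,0]},{"delta_pos":[0,0,-0.2],"angular":[0,0,0]}], "fingers": 0.8}}

```text
time: 13.0
position: [0.4433, 0.0353, 0.2245]
tcp_rot: [-2.462, -1.948, 0.003]
ft_force: [0.1, 0.0, 0.2]
opening: 0.074
finger_force: 0.0
```

Run:
```python
from h import *
p,X=cloud("wrist"); cv2.imwrite("pics/w4.png",p[...,::-1])
for k,b,z0,z1 in [("tray",(.38,.51,-.07,.15),.016,.024),("tall",(.39,.48,-.04,.02),.070,.085),("short",(.4,.49,.005,.07),.056,.0685)]: print(k,rect(X,b,z0,z1))
# cover viewing pose
go(.445,.29,.26,.39)
```

```text
tray (3158, array([0.452 , 0.0678, 0.0208]), array([445. ,  38.1]), array([151.4,  58.1]), 76.9, array([0.4454, 0.0382, 0.02  ]))
tall (1425, array([ 0.4337, -0.0082,  0.0757]), array([433.5,  -8.7]), array([39.7, 38.7]), 77.4, array([ 0.4337, -0.0087,  0.075 ]))
short (1498, array([0.4441, 0.0368, 0.0637]), array([443.9,  30.9]), array([51.5, 40. ]), 88.6, array([0.4441, 0.031 , 0.0615]))
now [0.4431 0.0353 0.2243] ang -0.2321 t 13.05 j [-0.17  0.06  1.76 -0.    1.32  0.06]
delta [0.2483, -0.0569, -0.0356] [-0.0034, -0.0009, -0.6221]
```

View pics/w4.png

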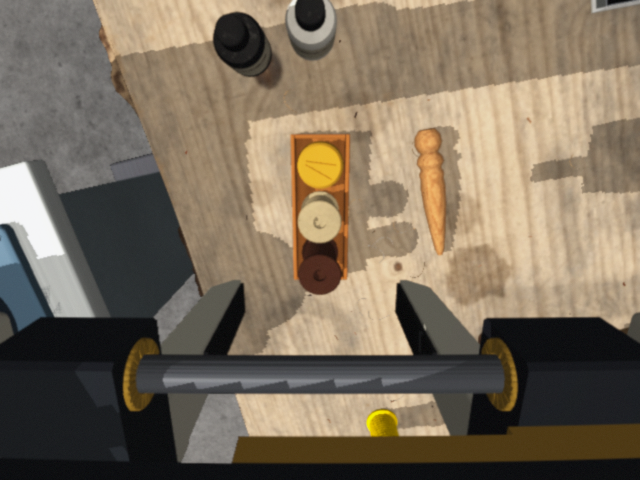

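Both spools stand in the tray: light (320,222), dark (320,273), wax (320,165); bottles at (240,45), (311,25). Now to the cover.

Request:
{"op": "apply_moves", "data": {"commands": [{"delta_pos":[0.03,-0.007,-0.036],"angular":[0,0,-0.1]},{"delta_pos":[0.07,-0.016,-0.036],"angular":[0,0,-0.2]},{"delta_pos":[0.12,-0.027,-0.036],"angular":[0,0,-0.3]},{"delta_pos":[0.17,-0.039,-0.036],"angular":[0,0,-0.4]},{"delta_pos":[0.215,-0.049,-0.036],"angular":[0,0,-0.5]},{"delta_pos":[0.248,-0.057,-0.036],"angular":[-0.0034,-0.001,-0.6]},{"delta_pos":[0.248,-0.057,-0.036],"angular":[-0.0034,-0.001,-0.622]},{"delta_pos":[0.248,-0.057,-0.036],"angular":[-0.0034,-0.001,-0.622]},{"delta_pos":[0.248,-0.057,-0.036],"angular":[-0.0034,-0.001,-0.622]},{"delta_pos":[0.248,-0.057,-0.036],"angular":[-0.0034,-0.001,-0.622]},{"delta_pos":[0.248,-0.057,-0.036],"angular":[-0.0034,-0.001,-0.622]}]}}

```text
time: 14.15
position: [0.4461, 0.2885, 0.262]
tcp_rot: [1.75, 2.605, 0.002]
ft_force: [-0.6, 0.1, -0.7]
opening: 0.0747
finger_force: 0.0
```

Run:
```python
from h import *
p,X=cloud("wrist"); cv2.imwrite("pics/w5.png",p[...,::-1])
print("top",rect(X,(.32,.57,.25,.47),.078,.09)); print("handle",rect(X,(.36,.53,.3,.43),.112,.123))
print("bn",rect(X,(.38,.44,.17,.23),.03,.09)); print("bf",rect(X,(.445,.505,.17,.23),.03,.09))
```

```text
top (13839, array([0.4443, 0.3679, 0.0841]), array([446.9, 362.4]), array([ 74.6, 167.8]), 21.8, array([0.4465, 0.3625, 0.0856]))
handle (1519, array([0.4461, 0.3633, 0.1176]), array([446.8, 362.4]), array([14.2, 70.6]), 22.0, array([0.4468, 0.3623, 0.1166]))
bn (1433, array([0.4133, 0.2095, 0.0635]), array([413.3, 204.5]), array([38. , 42.8]), 86.7, array([0.4132, 0.2042, 0.0576]))
bf (1396, array([0.4729, 0.2095, 0.0631]), array([474.7, 205.3]), array([42.9, 37.1]), 14.2, array([0.4753, 0.2036, 0.0575]))
```

View pics/w5.png

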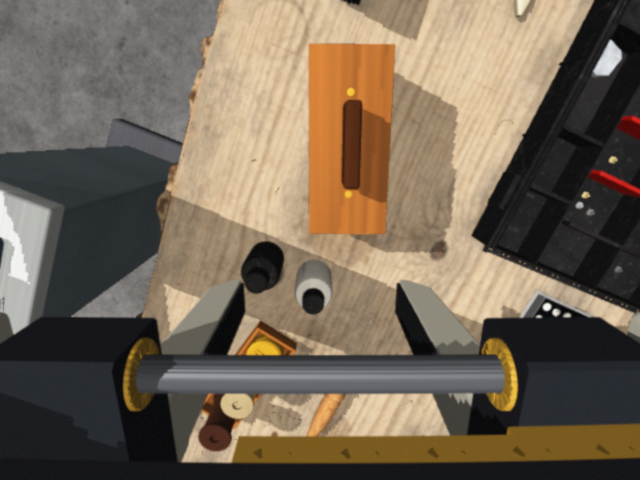

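Run:
```python
from h import *
go(.4467,.3624,.0890,.382)
```

```text
now [0.4461 0.2886 0.2621] ang 0.3879 t 14.2 j [ 0.37  0.2   1.51 -0.    1.43 -0.02]
delta [0.0684, 0.0279, 0.173] [0.003, 0.0021, 0.0059]
```

Request:
{"op": "apply_moves", "data": {"commands": [{"delta_pos":[0.03,0.012,0.0],"angular":[0,0,0.003]},{"delta_pos":[0.06,0.024,0.02],"angular":[0.003,0.002,0.006]},{"delta_pos":[0.068,0.028,0.05],"angular":[0.003,0.002,0.006]},{"delta_pos":[0.068,0.028,0.09],"angular":[0.003,0.002,0.006]},{"delta_pos":[0.068,0.028,0.11],"angular":[0.003,0.002,0.006]},{"delta_pos":[0.068,0.028,0.11],"angular":[0.003,0.002,0.006]},{"delta_pos":[0.068,0.028,0.11],"angular":[0.003,0.002,0.006]}]}}

```text
time: 14.9
position: [0.4468, 0.3628, 0.1525]
tcp_rot: [1.758, 2.604, 0.0]
ft_force: [0.9, 0.2, 0.8]
opening: 0.0741
finger_force: 0.0
```

Run:
```python
from h import *
go(.4467,.3624,.0890,.382)
p,X=cloud("wrist"); 
print("top",rect(X,(.32,.57,.25,.47),.078,.09)); print("handle",rect(X,(.36,.53,.3,.43),.112,.123))
```

```text
now [0.4468 0.3628 0.1525] ang 0.3831 t 14.9 j [0.49 0.35 1.57 0.   1.22 0.11]
delta [-0.0004, -0.0002, 0.0635] [0.0002, -0.0001, 0.0011]
top (22699, array([0.4422, 0.3742, 0.0841]), array([445.9, 365.1]), array([ 74.5, 161.2]), 22.0, array([0.4463, 0.3653, 0.0856]))
handle (2711, array([0.4459, 0.3649, 0.1177]), array([446.8, 362.6]), array([13.9, 71.9]), 21.8, array([0.4469, 0.3627, 0.1162]))
```

Request:
{"op": "apply_moves", "data": {"commands": [{"delta_pos":[0,0,0.02],"angular":[0,0,0]},{"delta_pos":[0,0,0.04],"angular":[0,0,0]},{"delta_pos":[0,0,0.055],"angular":[0,0,0]},{"delta_pos":[0,0,0.0625],"angular":[0,0,0]},{"delta_pos":[0,0,0.0625],"angular":[0,0,0]},{"delta_pos":[0,0,0.0625],"angular":[0,0,0]},{"delta_pos":[0,0,0.0625],"angular":[0,0,0]}]}}

```text
time: 15.65
position: [0.4471, 0.3635, 0.0908]
tcp_rot: [1.756, 2.604, 0.003]
ft_force: [0.6, -1.1, 0.1]
opening: 0.0746
finger_force: 0.0
```

Request:
{"op": "apply_moves", "data": {"commands": [{"delta_pos":[0,0,0],"angular":[0,0,0]},{"delta_pos":[0,0,0],"angular":[0,0,0]},{"delta_pos":[0,0,0],"angular":[0,0,0]},{"delta_pos":[0,0,0],"angular":[0,0,0]},{"delta_pos":[0,0,0],"angular":[0,0,0]},{"delta_pos":[0,0,0],"angular":[0,0,0]},{"delta_pos":[0,0,0],"angular":[0,0,0]},{"delta_pos":[0,0,0],"angular":[0,0,0]},{"delta_pos":[0,0,0],"angular":[0,0,0]},{"delta_pos":[0,0,0],"angular":[0,0,0]},{"delta_pos":[0,0,0],"angular":[0,0,0]},{"delta_pos":[0,0,0],"angular":[0,0,0]}], "fingers": 0, "grip_force": 45}}

```text
time: 16.85
position: [0.4461, 0.363, 0.0892]
tcp_rot: [-1.757, -2.604, 0.001]
ft_force: [-0.7, -0.3, -1.6]
opening: 0.0138
finger_force: 45.0
```

Request:
{"op": "apply_moves", "data": {"commands": [{"delta_pos":[0,0,-0.01],"angular":[0,0,0]},{"delta_pos":[0,0,-0.025],"angular":[0,0,0]},{"delta_pos":[0,0,-0.05],"angular":[0,0,0]},{"delta_pos":[0,0,-0.08],"angular":[0,0,0]},{"delta_pos":[0,0,-0.11],"angular":[0,0,0]},{"delta_pos":[0,0,-0.13],"angular":[0,0,0]},{"delta_pos":[0,0,-0.14],"angular":[0,0,0]},{"delta_pos":[0,0,-0.14],"angular":[0,0,0]},{"delta_pos":[0,0,-0.14],"angular":[0,0,0]},{"delta_pos":[0,0,-0.14],"angular":[0,0,0]}]}}

```text
time: 17.85
position: [0.4455, 0.3627, 0.2278]
tcp_rot: [-1.756, -2.603, 0.004]
ft_force: [0.2, 0.7, -2.8]
opening: 0.0136
finger_force: 45.0
```

Run:
```python
from h import *
s=manip.read_state(); print(s["wrist_torque"])
go(.4451,.0384,.23,-.231)
for n in ["wrist","top"]:
    p,X=cloud(n); cv2.imwrite(f"pics/c_{n}.png",p[...,::-1])
    b=(X[...,0]>.35)&(X[...,0]<.55)&(X[...,1]>.26)&(X[...,1]<.46)&(X[...,2]>.205)&(X[...,2]<.245); P=X[b]
    if len(P)>20:
        A=np.c_[P[:,:2],np.ones(len(P))]; print(n,len(P),"plane",np.linalg.lstsq(A,P[:,2],rcond=None)[0],P.mean(0),rect(X,(.35,.55,.26,.46),.205,.245))
```

```text
[-0.09568896  0.0625849  -0.00961035]
now [0.4455 0.3627 0.2278] ang 0.384 t 17.85 j [0.49 0.3  1.46 0.   1.39 0.11]
delta [-0.3005, -0.1219, -0.0017] [-0.0028, 0.0012, 0.615]
wrist 27765 plane [-0.00170525 -0.00981641  0.22808564] [0.4331217  0.39737896 0.22344622] (27765, array([0.4331, 0.3974, 0.2234]), array([447.4, 361.8]), array([ 74.5, 169. ]), 21.9, array([0.4379, 0.3663, 0.2326]))
top 948 plane [0.02599865 0.02516013 0.20291536] [0.4556776  0.32637666 0.22297404] (948, array([0.4557, 0.3264, 0.223 ]), array([445. , 362.6]), array([ 75.2, 168.1]), 23.1, array([0.4447, 0.3577, 0.2248]))
```

Request:
{"op": "apply_moves", "data": {"commands": [{"delta_pos":[-0.004,-0.002,-0.002],"angular":[0,0,0.01]},{"delta_pos":[-0.013,-0.005,-0.002],"angular":[0,0,0.03]},{"delta_pos":[-0.03,-0.012,-0.002],"angular":[0,0,0.06]},{"delta_pos":[-0.05,-0.02,-0.002],"angular":[0,0,0.1]},{"delta_pos":[-0.07,-0.028,-0.002],"angular":[0,0,0.14]},{"delta_pos":[-0.09,-0.037,-0.002],"angular":[0,0,0.18]},{"delta_pos":[-0.11,-0.045,-0.002],"angular":[0,0,0.22]},{"delta_pos":[-0.13,-0.053,-0.002],"angular":[0,0,0.26]},{"delta_pos":[-0.15,-0.061,-0.002],"angular":[0,0,0.31]},{"delta_pos":[-0.17,-0.069,-0.002],"angular":[0,0,0.35]},{"delta_pos":[-0.19,-0.077,-0.002],"angular":[0,0,0.39]},{"delta_pos":[-0.21,-0.085,-0.002],"angular":[0,0,0.43]},{"delta_pos":[-0.23,-0.093,-0.002],"angular":[0,0,0.47]},{"delta_pos":[-0.25,-0.101,-0.002],"angular":[0,0,0.51]},{"delta_pos":[-0.27,-0.11,-0.002],"angular":[-0.001,0,0.55]},{"delta_pos":[-0.285,-0.116,-0.002],"angular":[-0.002,0.001,0.585]},{"delta_pos":[-0.296,-0.12,-0.002],"angular":[-0.0028,0.001,0.605]},{"delta_pos":[-0.3005,-0.122,-0.002],"angular":[-0.0028,0.001,0.615]},{"delta_pos":[-0.3005,-0.122,-0.002],"angular":[-0.0028,0.001,0.615]},{"delta_pos":[-0.3005,-0.122,-0.002],"angular":[-0.0028,0.001,0.615]}]}}

```text
time: 19.95
position: [0.4456, 0.039, 0.2314]
tcp_rot: [2.462, 1.951, 0.005]
ft_force: [0.5, 0.1, -2.9]
opening: 0.0136
finger_force: 45.0
```

Run:
```python
from h import *
go(.4451,.0384,.1785,-.231)
p,X=cloud("wrist"); cv2.imwrite("pics/w6.png",p[...,::-1])
b=(X[...,0]>.35)&(X[...,0]<.55)&(X[...,1]>-.07)&(X[...,1]<.15)&(X[...,2]>.205)&(X[...,2]<.245); P=X[b]
A=np.c_[P[:,:2],np.ones(len(P))]; print(len(P),"plane",np.linalg.lstsq(A,P[:,2],rcond=None)[0],P.mean(0),rect(X,(.35,.55,-.07,.15),.205,.245))
p,X=cloud("scene"); cv2.imwrite("pics/s6.png",p[100:400,150:550,::-1].repeat(2,0).repeat(2,1)[:600,:800])
```

```text
now [0.4456 0.039  0.2314] ang -0.2309 t 19.95 j [-0.16  0.06  1.74  0.    1.34  0.07]
delta [-0.0008, -0.0004, 0.0529] [0.0021, -0.0021, 0.0001]
27499 plane [-0.00138968 -0.00278522  0.22776888] [0.45576175 0.07578122 0.22692446] (27499, array([0.4558, 0.0758, 0.2269]), array([446.9,  38.5]), array([168.4,  74.6]), 76.7, array([0.4551, 0.0409, 0.2343]))
```

View pics/s6.png

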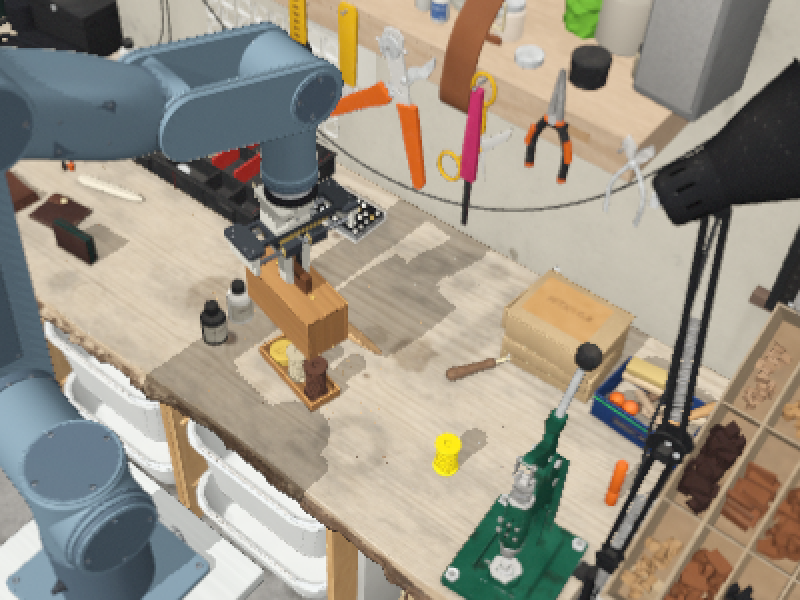

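The cover hangs level over the tray (cover ~(297,310), spools visible under it at (295,360),(316,375)). Lowering slowly to the hover height.

Request:
{"op": "apply_moves", "data": {"commands": [{"delta_pos":[0,-0.001,0.005],"angular":[0,0,0]},{"delta_pos":[-0.0004,-0.0015,0.013],"angular":[0.001,-0.001,0]},{"delta_pos":[-0.0004,-0.0015,0.022],"angular":[0.002,-0.002,0]},{"delta_pos":[-0.0004,-0.0015,0.031],"angular":[0.002,-0.002,0]},{"delta_pos":[-0.0004,-0.0015,0.039],"angular":[0.002,-0.002,0]},{"delta_pos":[-0.0004,-0.0015,0.045],"angular":[0.002,-0.002,0]},{"delta_pos":[-0.0004,-0.0015,0.049],"angular":[0.002,-0.002,0]},{"delta_pos":[-0.0004,-0.0015,0.0515],"angular":[0.002,-0.002,0]},{"delta_pos":[-0.0004,-0.0015,0.0525],"angular":[0.002,-0.002,0]},{"delta_pos":[-0.0004,-0.0015,0.0525],"angular":[0.002,-0.002,0]},{"delta_pos":[-0.0004,-0.0015,0.0525],"angular":[0.002,-0.002,0]},{"delta_pos":[-0.0004,-0.0015,0.0525],"angular":[0.002,-0.002,0]},{"delta_pos":[-0.0004,-0.0015,0.0525],"angular":[0.002,-0.002,0]},{"delta_pos":[-0.0004,-0.0015,0.0525],"angular":[0.002,-0.002,0]},{"delta_pos":[-0.0004,-0.0015,0.0525],"angular":[0.002,-0.002,0]}]}}

```text
time: 21.55
position: [0.4443, 0.0388, 0.179]
tcp_rot: [2.462, 1.95, 0.0]
ft_force: [-0.4, -0.6, -2.6]
opening: 0.0133
finger_force: 45.0
```

Run:
```python
from h import *
go(.4451,.0384,.1785,-.231)
p,X=cloud("wrist")
print(rect(X,(.35,.55,-.07,.15),.155,.195)); 
b=(X[...,0]>.35)&(X[...,0]<.55)&(X[...,1]>-.07)&(X[...,1]<.15)&(X[...,2]>.165)&(X[...,2]<.185); P=X[b]
A=np.c_[P[:,:2],np.ones(len(P))]; print("plane",np.linalg.lstsq(A,P[:,2],rcond=None)[0],P.mean(0))
p,X=cloud("scene"); cv2.imwrite("pics/s7.png",cv2.resize(p[200:330,230:380,::-1],None,fx=4,fy=4))
```

```text
now [0.4443 0.0388 0.179 ] ang -0.231 t 21.55 j [-0.16  0.1   1.83 -0.    1.21  0.07]
delta [-0.0002, 0.0008, 0.0005] [0.0003, 0.0002, -0.0]
(27712, array([0.4545, 0.0754, 0.1745]), array([445.8,  38.2]), array([168.2,  74.5]), 76.9, array([0.4538, 0.0407, 0.1833]))
plane [-0.0023171  -0.00086798  0.17525013] [0.45459655 0.07590201 0.1741309 ]
```

View pics/s7.png

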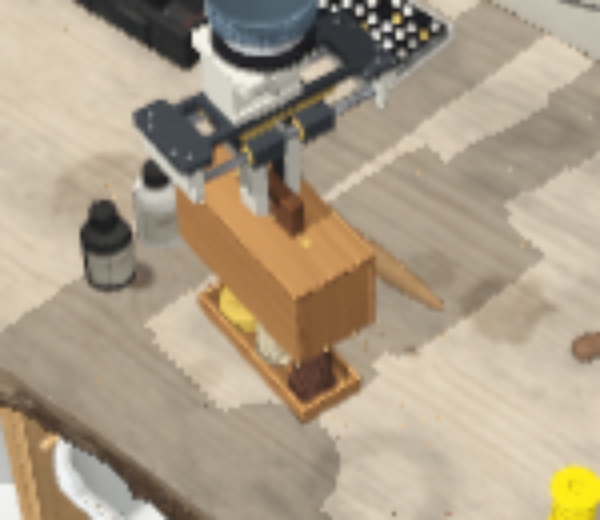

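The cover hovers level and centred over the tray, with its rim about 14 mm above the dark spool. The spools and bottles stand as before.

```bash
python3 -c "
from station import manip
print(manip.hand_in())"
```

```text
the job is handed in; nothing more can be done
None
```

The job is handed in: both spools stand released in the tray beside the wax, and the cover is held level, within about 1 mm of centre and square over the tray, with its rim about 14 mm above the taller spool. The hand-in call returned no verdict.

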